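# Pin the swinging work-light arm with its thumbscrew

### The job

Swing the work light's blue arm back over the yellow mark on its index plate, then take the red-winged thumbscrew from its wooden stand, put it through the hole in the arm and, feeling for the matching hole in the plate underneath while pressing only lightly, push it through both until it is fully home. Then turn it clockwise under its two hooks until it gently meets the stops, let go, and leave the other things on the bench where they are.

Things in the scene. Friction and masses are not known exactly. Their poses are not given: they have to be found in the camera images.
- lamp_mount: Lamp mount bolted to the bench, with the index plate and lamp arm it carries. Origin on the bench at the pivot axis; z up, y from the pivot to the middle of the index plate. Dark foot 100 x 100 mm, pillar, and on the pivot the work light: black base with rocker switch, nickel socket, finned head with yellow rim and white lens, 82 mm wide, top 197 mm above the bench.
- pivot (a point): Fixed point on the arm's vertical pivot axis, level with the arm's top face, 61 mm above the bench; axes as the mount's.
- plate_mid (a point): Fixed point of the mount 135 mm from the pivot axis along its y, 50 mm above the bench: top of the aluminium index plate (190 x 90 x 10 mm, open below). Its one hole, 10 mm, is straight inward of the yellow mark. The clamped setting differs each time, unreported: the hole lies on the 135 mm arc at an arm joint of -0.10 to 0.10 rad (13.5 mm either way); found by feel or seen while uncovered.
- lamp_arm (a joint): Swing of the lamp arm about the pivot, rad: 0 = along the mount's y axis (over plate_mid), growing clockwise seen from above. Ends at -0.35 and 0.75. Starts parked at 0.32 to 0.6. Moves stiffly (about 2 N at the hole) and stays where it is left.
- bar_hole (a point): Centre of the 10 mm through hole in the blue lamp arm, at the arm's top face, 135 mm from the pivot axis. The arm is a flat bar 50 mm wide, 8 mm thick, top 61 mm above the bench; its underside is 3 mm above the index plate. Axes turn with the arm: z up, y outward along the arm away from the pivot, x across it, to the clockwise side.
- hook (a point): Top of the steel hook on the +x side of the arm's hole, 11.5 mm from its centre; a twin stands on the -x side, turned half round. Each is 8 mm (x) by 11 mm (y), 9 mm high: a roof 6 to 9 mm above the arm over a pocket with a stop wall. The +x hook is open towards +y, its twin towards -y: the ears enter turning clockwise from above and stop when about along x. Axes as bar_hole's.
- bar_handle (a point): Centre of the top of the round black handle post on the arm, 16 mm in diameter, 36 mm high, its top 97 mm above the bench; 195 mm from the pivot axis, 60 mm beyond the hole.
- thumbscrew: Loose thumbscrew, 62 mm long, about 45 g, starts upright in its stand. Origin at the tip's centre, z up the shank, x along wing and ears. Shank 8 mm thick, z = 0 to 26 mm, tip tapering to 6.8 mm over 2 mm; ears: bar 26 x 5 mm along x, z = 26 to 30; neck 10 mm thick; red wing 26 (x) x 9 (y) mm, z = 38 to 62. Ears pass the hooks within 35 degrees of the arm's y axis; home, they rest on the arm.
- screw_tip (a point): The centre of the thumbscrew's tip (its origin, same axes). Fully home it lies 26 mm below the arm's top face, 15 mm below the index plate's top. A half turn about z gives the same screw.
- screw_stand: Fixed wooden stand block 60 x 60 x 24 mm, origin at the centre of its underside; the thumbscrew stands in its central hole of 11 mm, 18 mm deep (tip 6 mm above the bench, wing from 44 to 68 mm above it).
- fuel_pump: Bystander: gray cast fuel pump, about 72 mm across and 54 mm high, brass nipples; origin under its centre.
- mallet: Bystander: mallet lying flat, orange rubber head 85 mm wide, wooden handle, 280 mm long in all along x; origin under the middle.
- wheel_hub: Bystander: nickel-plated wheel hub, flange 110 mm, 45 mm high, three studs; origin under its centre.
- sprocket: Bystander: white nylon sprocket lying flat, 146 mm across, 7 mm thick; origin under its centre.
- jet_tray: Bystander: blue divided jet tray 100 x 140 x 30 mm; origin under its centre.
- grease_can: Bystander: red can 60 mm in diameter, 85 mm high; origin under its centre.

How it is judged (in metres and radians):
On the way, in this order (a step that is already met when the one before it is completed fails the run):
1. the lamp arm is swung back over the yellow mark (joint within 0.15 rad of 0) (value of joint lamp_arm between -0.15 and 0.15 rad), for 0.1 s.
2. the thumbscrew is through both holes and fully home (all of step 1 and z of screw_tip in the frame of bar_hole below -0.0235 m and horizontal distance between screw_tip and bar_hole below 0.004 m and angle between thumbscrew's own z axis and vertical below 0.12 rad), for 0.1 s.
3. the thumbscrew is turned clockwise under its hooks (all of step 2 and angle between the x axis of thumbscrew and the x axis of bar_hole, either way round below 0.35 rad), for 0.1 s.
At the end, for the whole second after the job is handed in: Thumbscrew upright (0.12 rad) through arm and plate: tip at least 23.5 mm below the arm's top face, within 4 mm of the hole's axis; ears within 0.35 rad of the arm's x axis under the hooks; arm within 0.15 rad of zero; all at rest and let go (all of step 3 and linear speed of thumbscrew below 0.02 m/s and velocity of joint lamp_arm between -0.05 and 0.05 rad/s); the robot touches nothing.
It fails at once if the thumbscrew is pressed against the mount, arm, plate or stops with more than 60 N (contact force between thumbscrew and lamp_mount above 60 N).
It fails at once if a bystander (pump, mallet, hub, sprocket, jet tray or can) is moved by more than 20 mm (distance of any of fuel_pump, mallet, wheel_hub, sprocket, jet_tray, grease_can from where it was at the start of the episode above 0.02 m).
It also fails if it takes over 72 s, if anything falls off the work surface, if the arm or the gripper's body presses on something with over 40 N, if the wrist force passes 120 N, or if a joint passes its speed limit or range.

### The arm

A 6-joint arm with a two-finger parallel gripper is mounted at the origin on the work surface. World frame = base frame: x ahead of the robot, y to its left, z up, the work surface at z = 0. Lengths are in m, angles in degrees, forces in N, time in s.
With the tool pointing down it reaches from about 0.375 to 0.9 m from the base axis. Payload 3.1 kg.
Tool frame: the origin (TCP) lies on the centre line of the jaws, within the pads' length; the fingertips stand 17 mm ahead of it and the grasp point (between the pads) lies 2 mm behind it; z points along the fingers, y is the line along which they close (so a half turn about z gives the same grasp; the last joint's range is limited). The gripper opens to 87 mm and grips with 3 to 60 N. Pads are 19 mm wide; open, the fingers measure 117 mm over their backs; the gripper's body (75 mm by 190 mm) begins 51 mm behind the grasp point.
Start: joints at [62.252, 30.224, 82.088, -0, 67.689, -10.227], TCP at [0.188, 0.596, 0.24] pointing down, gripper open.
Joint ranges: [-176.69, 176.69], [-43.24, 126.21], [12.49, 139.97], [-82, 262], [0, 151.66], [-163.58, 163.58]. Speed limits (degrees/s): [159.86, 159.86, 180, 180, 180, 180].

### API

Orientations are given as a 3x3 rotation matrix whose columns are the frame's x, y, z axes.
In Python, from rig import bot, imaging, finder gives the robot as it stands. The module is installed in compiled form; this text tells all that it offers.
- The arm moves only by the tool play_rows, never from a script. Its argument "motion" is a list that holds one entry, the list of rows, each a list of 6 numbers: the shift along the tool's x, y, z in parts of the range, where 1.0 means 0.75 m, then the turn, a rotation vector about the tool's x, y, z in shares of 120 degrees (1.0 is 120 degrees). In form: [[[dx, dy, dz, wx, wy, wz], ...]]. A call has 1 to 8 rows; each row is the pose to reach, as a shift and turn from the pose commanded when the call began, along the tool's axes at that moment; what a row does not reach only later rows make up. A row lasts 1/12 s, in which the tool goes at most 41.7 mm and 7.16 degrees, less where a joint would pass 70% of its speed; a pose out of reach is approached as far as the arm can. A call with a gripper value outside its range is refused whole. "fingers" is the finger opening in m, from 0 to 0.087, set as the call begins (left out, the last holds). The fingers move at their own pace and stop on an object; the grip force is fixed at half the most. Time passes only in rows, so rows that repeat a pose let the fingers close. It gives the time, the measured TCP pose, the force, the opening and the grip force at its end, in the units of the state.
- bot.read_state(): the state, without advancing time (a new reading comes with each control period).
- imaging.capture(name): name is "side" or "top"; returns a dict with "frame" (420x560x3 uint8, red, green, blue), "camera_matrix" (3x3 intrinsics, pixels), "R" (3x3) and "t" (3): a world point X has camera coordinates R X + t. Camera axes: x right, y down, z forward; pixel columns grow to the right and rows downward; lengths in m; the calibration is good to about 2 mm. A picture is of the moment at which its call begins. There is no depth.
- bot.hand_in(): hands the job in; it is judged then, once.
Trained networks look in the newest picture that a camera, given by its name, has taken for a name from the list of things; names that differ only in an ending like _2 or _b are one class to them, and where a whole thing is asked for, a point or a joint stands for the part that bears it (a point fixed in the world has none). Each returns a list of dicts, best first, with "confidence" (0 to 1); they miss things now and then, are a little off and sometimes report something else, mostly with a low value. They report only what shows in the picture. A call takes as long as a camera call.
- finder.recognise(camera, name): "at" ([x, y, z] in m, in world coordinates, good to about 4 mm: the middle of the surface that is visible of it).
- finder.outline_of(camera, name): "pixels" (420x560 bool, what is visible of it).
The state is a dict: "time_s": time; "joint_positions": joint angles; "qvel": joint speeds; "tau": joint torques, N m; "position": TCP position; "tcp_rot": TCP orientation; "force": force on the tool from outside, world axes, zero at the start; "moment": the same for the moment, N m; "opening": opening from 0.0 (shut) to 1.0 (fully open); "grasp_force": force on a finger pad.
Only numpy, scipy, OpenCV 4.12 (cv2) and the standard library are available. Lean on these libraries where they do the work, as an engineer would, in place of code of your own. Each camera call takes 0.05 s, during which the arm holds its last target. There are 200 camera calls.

## Working session

There is one attempt and no reset: what is moved stays moved. The work goes in short steps, Python scripts to look and compute and a tool call to move; the robot and the scene stay as the last step left them, time stands still between calls to the robot, and variables do not carry over. Pictures are saved under pics/ and viewed, at most 10 in all, crops included, and the job is handed in when it is done.

Besides the shell and the picture viewer there is one more tool, called after "Call:" in YAML: its name, and indented under it one key for each argument. play_rows: Moves the arm, as the interface text tells. Its arguments: {"type":"object","properties":{"motion":{"type":"array"},"fingers":{"type":"number"}},"required":["motion"]}

```bash
mkdir -p pics; python3 - <<'E'
from rig import bot, imaging, finder
import cv2, numpy as np
s=bot.read_state(); print(s)
for c in ("top","side"):
    d=imaging.capture(c); cv2.imwrite(f"pics/{c}0.png",d["frame"][:,:,::-1])
    print(c,d["camera_matrix"].tolist(),d["R"].tolist(),d["t"].tolist())
    for n in ["lamp_mount","bar_hole","bar_handle","thumbscrew","screw_stand","hook","fuel_pump","mallet","wheel_hub","sprocket","jet_tray","grease_can"]:
        print(n,[(np.round(r["at"],4).tolist(),round(r["confidence"],2)) for r in finder.recognise(c,n)[:2]])
E
```

```text
{'time_s': 0.0, 'joint_positions': array([ 6.22519907e+01,  3.02789684e+01,  8.21537675e+01,  1.39333495e-03,
        6.76877610e+01, -1.02292273e+01]), 'qvel': array([-0.0199767 , -0.01688526, -0.02500656, -0.00049289, -0.09833394,
       -0.01951349]), 'tau': array([-2.78651743e-03, -4.40046465e+01, -1.76594138e+01,  6.31056377e-02,
        5.84048009e-02, -1.71260003e-04]), 'position': array([0.18780799, 0.59541868, 0.23858609]), 'tcp_rot': array([[-9.53615342e-01,  3.01026215e-01, -9.99064535e-04],
       [ 3.01027613e-01,  9.53613628e-01, -1.85074832e-03],
       [ 3.95597795e-04, -2.06564800e-03, -9.99997788e-01]]), 'force': array([-0.56210851,  0.0093497 , -0.91971469]), 'moment': array([-0.02893619, -0.01537619,  0.02379215]), 'grasp_force': 0.0, 'opening': 1.0024837157213058}
top [[392.59356161101556, 0.0, 284.82366814350934], [0.0, 392.59356161101556, 212.17720595501189], [0.0, 0.0, 1.0]] [[-0.009209108893243504, -0.9997828675888829, 0.018692511579323317], [-0.9845823549118372, 0.0058004586737002385, -0.17482545888810408], [0.1746790734737675, -0.020014303758198754, -0.9844
[... 968 characters left out ...]
87280190550799, -0.87104424460017], [0.05776015458862317, -0.8692495570894017, -0.4909877514172605]] [0.5432560715877345, 0.13201638216289796, 1.5521347511883858]
lamp_mount [([0.4979, -0.1225, 0.0639], 0.86)]
bar_hole [([0.5061, -0.1833, 0.0929], 0.89)]
bar_handle [([0.5014, -0.181, 0.0953], 0.7)]
thumbscrew []
screw_stand [([0.55, 0.1646, 0.0263], 0.63)]
hook [([0.5025, -0.183, 0.0916], 0.83)]
fuel_pump [([0.757, 0.1318, 0.0408], 0.56)]
mallet [([0.6055, 0.3861, 0.0387], 0.69)]
wheel_hub [([0.7622, -0.2445, 0.0182], 0.69)]
sprocket [([0.3582, 0.3937, 0.0083], 0.65)]
jet_tray [([0.7622, -0.2465, 0.0197], 0.65), ([0.5058, -0.183, 0.0907], 0.55)]
grease_can [([0.4271, -0.4572, 0.0523], 0.68)]
```

View pics/top0.png

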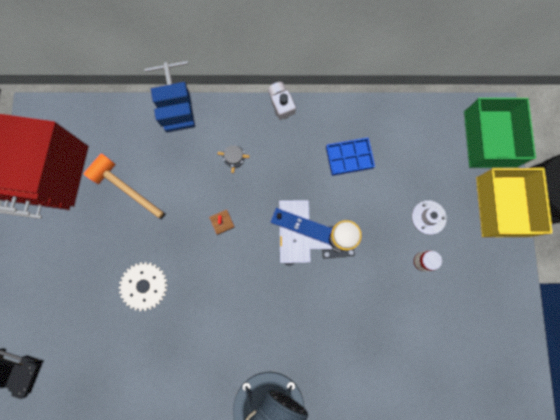

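View pics/side0.png

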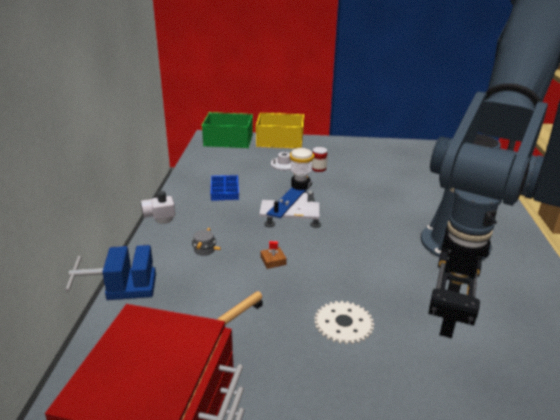

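The top view shows the lamp head at (345,235), the plate at (294,232), the blue arm reaching to (278,215), and the stand with the red wing at (222,221). The side view shows the mount near (290,205) and the stand near (273,255). I'll zoom in on both.

```bash
python3 - <<'E'
import cv2, numpy as np
a=cv2.imread("pics/top0.png")[190:280,200:370]; b=cv2.imread("pics/side0.png")[140:280,220:340]
cv2.imwrite("pics/c0.png",cv2.resize(a,None,fx=4.7,fy=4.7,interpolation=cv2.INTER_CUBIC))
cv2.imwrite("pics/c1.png",cv2.resize(b,None,fx=4.2,fy=4.2,interpolation=cv2.INTER_CUBIC))
E
```

```text
(no output)
```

View pics/c0.png

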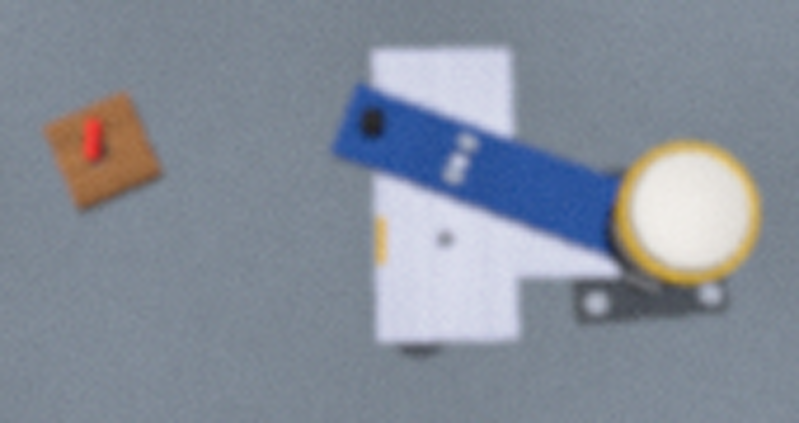

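View pics/c1.png

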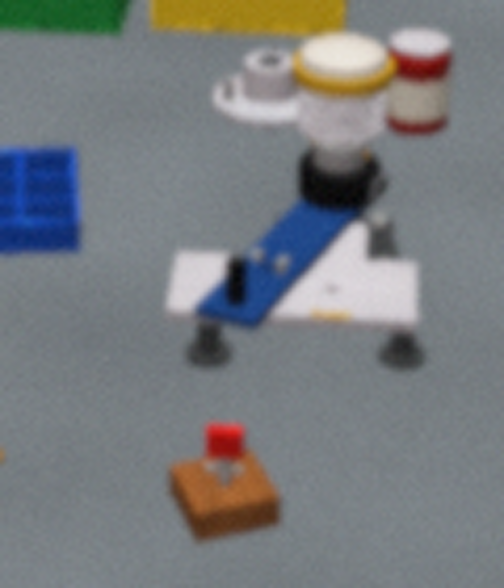

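The crops show the bare plate hole at top pixel (294.9,240.6), the yellow mark at about (281,241), the hooks around (298,224), the handle at (279,216) and the red wing at (220,220). Next I'll fit the poses from both views.

```bash
cat > h.py <<'E'
import numpy as np, cv2
from scipy.optimize import least_squares
CAM={"top":([392.5936,284.8237,212.1772],[[-0.009209108893243504,-0.9997828675888829,0.018692511579323317],[-0.9845823549118372,0.0058004586737002385,-0.17482545888810408],[0.1746790734737675,-0.020014303758198754,-0.9844219872267284]],[-0.04647948486866452,0.5767685676664855,1.1530247618720515]),
"side":([500.2077,279.4126,199.8492],[[-0.9971142949544357,-0.07449920060226614,0.014592871792133697],[-0.049263042328064686,0.4887280190550799,-0.87104424460017],[0.05776015458862317,-0.8692495570894017,-0.4909877514172605]],[0.5432560715877345,0.13201638216289796,1.5521347511883858])}
def proj(c,X):
    (f,u,v),R,t=CAM[c]; p=np.array(R)@np.asarray(X,float)+t
    return np.array([f*p[0]/p[2]+u,f*p[1]/p[2]+v])
def back(c,px,z):
    (f,u,v),R,t=CAM[c]; R=np.array(R); o=-R.T@np.array(t); d=R.T@np.array([(px[0]-u)/f,(px[1]-v)/f,1]); return o+d*(z-o[2])/d[2]
def cen(img,box,fn):
    x0,x1,y0,y1=box; h=cv2.cvtColor(img[y0:y1,x0:x1],cv2.COLOR_BGR2HSV).astype(float)
    w=fn(h[...,0],h[...,1],h[...,2]); n,l,s,_=cv2.connectedComponentsWithStats((w>0).astype(np.uint8))
    k=1+np.argmax(s[1:,4]); w=w*(l==k); yy,xx=np.mgrid[y0:y1,x0:x1]
    return np.array([(w*xx).sum(),(w*yy).sum()])/w.sum(), int(s[k,4]), (xx[l==k],yy[l==k])
E
python3 - <<'E'
from h import *
t=cv2.imread("pics/top0.png"); s=cv2.imread("pics/side0.png")
red=lambda h,S,v:((S>150)&((h<6)|(h>174)))*(S-140)
wood=lambda h,S,v:((S>90))*1.
dark=lambda h,S,v:(v<70)*(75-v)
yel=lambda h,S,v:((S>70)&(h>15)&(h<35))*(S-50)
hole=lambda h,S,v:np.clip(205-v,0,None)
lens=lambda h,S,v:((S<45)&(v>180))*1.
R={}
R["wt"]=cen(t,(205,240,205,240),red); R["ws"]=cen(s,(262,285,235,262),red)
R["stand_t"]=cen(t,(205,240,205,240),wood)
R["hand_t"]=cen(t,(272,288,208,224),dark)
R["mark_t"]=cen(t,(276,288,232,250),yel); R["mark_s"]=cen(s,(290,306,210,220),yel)
R["hole_t"]=cen(t,(291,300,236,246),hole); R["hole_s"]=cen(s,(294,304,206,212),hole)
R["hk_t"]=cen(t,(290,305,215,232),lambda h,S,v:((S<130))*(130-S))
R["lens_t"]=cen(t,(328,364,218,255),lens)
for k,v in R.items(): print(k,v[0].round(2),v[1])
print(t[236:246,290:301].mean(2).astype(int)); print(s[203:213,292:306].mean(2).astype(int))
xs,ys=R["wt"][2]; print("wing",cv2.fitEllipse(np.c_[xs,ys].astype(np.float32)) if len(xs)>5 else 0)
for n,z in [("wt",.068),("stand_t",.024),("hand_t",.097),("mark_t",.05),("hole_t",.05),("hk_t",.07),("lens_t",.197)]: print(n,back("top",R[n][0],z).round(4))
for n,z in [("ws",.056),("mark_s",.05),("hole_s",.05)]: print(n,back("side",R[n][0],z).round(4))
xs,ys=R["stand_t"][2]; r=cv2.minAreaRect(np.c_[xs,ys].astype(np.float32)); print(r,[back("top",p,.024).round(4)[:2] for p in cv2.boxPoints(r)])
# plate white mask left/top/bottom edges
h=cv2.cvtColor(t,cv2.COLOR_BGR2HSV); m=(h[...,2]>175)&(h[...,1]<60)
for r in list(range(199,206,2))+list(range(226,264,3)): 
    x=np.where(m[r,270:330])[0]+270; print(r,(x.min(),x.max()) if len(x) else None, end="; ")
print()
for c in range(281,310,4):
    y=np.where(m[190:270,c])[0]+190; print(c,y.min(),y.max(),end="; ")
E
```

```text
wt [219.47 219.15] 32
ws [273.07 244.93] 59
stand_t [221.39 221.64] 346
hand_t [278.87 215.68] 12
mark_t [280.51 240.55] 16
mark_s [299.01 215.  ] 7
hole_t [294.2  240.35] 10
hole_s [298.51 208.45] 7
hk_t [298.8  220.69] 85
lens_t [346.21 234.54] 482
[[217 218 219 222 219 223 224 224 223 222 220]
 [221 218 219 217 217 221 223 224 222 222 219]
 [222 218 214 212 207 209 218 219 222 222 222]
 [218 219 210 196 180 186 206 219 219 221 221]
 [218 214 206 175 158 162 190 213 222 221 222]
 [223 217 204 177 158 166 192 213 219 222 223]
 [218 218 209 194 187 192 208 220 221 220 220]
 [221 219 216 214 213 214 221 223 221 222 220]
 [220 218 218 218 221 222 222 223 222 221 222]
 [220 218 218 222 220 220 223 223 223 221 218]]
[[ 77  99 142 183 203 213 213 213 215 215 213 215 211 212]
 [ 96 140 180 202 211 212 212 214 214 214 215 213 214 211]
 [140 178 201 208 215 215 215 213 215 216 214 213 213 214]
 [179 202 212 214 212 214 211 214 216 217 217 215 216 213]
 [204 214 217 215 214 206 204 204 212 214 218 217 216 216]
 [213 214 216 214 210 201 190 189 199 210 215 216 217 219]
 [213 216 214 213 207 20
[... 827 characters left out ...]
0.1604])]
199 None; 201 (np.int64(279), np.int64(308)); 203 (np.int64(279), np.int64(308)); 205 (np.int64(279), np.int64(308)); 226 (np.int64(296), np.int64(297)); 229 (np.int64(279), np.int64(287)); 232 (np.int64(279), np.int64(295)); 235 (np.int64(280), np.int64(303)); 238 (np.int64(282), np.int64(311)); 241 (np.int64(282), np.int64(319)); 244 (np.int64(282), np.int64(328)); 247 (np.int64(280), np.int64(329)); 250 (np.int64(280), np.int64(310)); 253 (np.int64(280), np.int64(327)); 256 (np.int64(280), np.int64(310)); 259 (np.int64(280), np.int64(310)); 262 (np.int64(280), np.int64(309)); 
281 200 262; 285 200 262; 289 200 262; 293 200 262; 297 200 262; 301 200 262; 305 200 262; 309 214 262;
```

```bash
cat > plan.py <<'E'
# usage: plan.py x y z az -> row from commanded pose;  plan.py do <6 numbers> -> update the commanded pose
import sys,json,os,numpy as np
F="cmd.json"; c=json.load(open(F)) if os.path.exists(F) else [0.188,0.596,0.24,72.479]
def ax(a): a=np.radians(a); return np.array([[-np.sin(a),np.cos(a),0],[np.cos(a),np.sin(a),0],[0,0,-1]])
v=sys.argv[1:]
if v[0]=="do":
    v=[float(i) for i in v[1:]]; p=np.array(c[:3])+ax(c[3]).T@v[:3]; json.dump([*p,c[3]-v[5]],open(F,"w")); c=[*p,c[3]-v[5]]; v=v[7:]
    print("cmd",np.round(c,4))
else:
    v=[float(i) for i in v]; d=ax(c[3])@(np.array(v[:3])-c[:3]); w=c[3]-v[3]
    print("row",d.round(4),round(w,1),"rows>=",max(np.linalg.norm(d)/.0417,abs(w)/7.16).round(1))
E
python3 - <<'E'
from h import *
P=back("top",(346.21,234.54),.197)
for n,px,z in [("hooks",(298.0,223.5),.07),("pl_tl",(279-.5,199.5),.05),("pl_bl",(279.5,262.5),.05),("pl_tr",(309,199.5),.05),("pl_br",(310.5,262.5),.05),("hand",(278.87,215.68),.095)]:
    q=back("top",px,z); d=q-P; print(n,q.round(4),np.hypot(d[0],d[1]).round(4),np.degrees(np.arctan2(d[0],d[1])).round(1))
E
python3 plan.py 0.558 -0.032 0.2 -21
```

```text
hooks [ 0.5383 -0.0897  0.07  ] 0.1312 22.1
pl_tl [ 0.6165 -0.0317  0.05  ] 0.2203 35.4
pl_bl [ 0.4233 -0.0335  0.05  ] 0.1896 -20.2
pl_tr [ 0.616 -0.126  0.05 ] 0.1531 56.1
pl_br [ 0.4225 -0.1266  0.05  ] 0.1076 -38.1
hand [ 0.5583 -0.0323  0.095 ] 0.192 21.2
row [-0.5419 -0.4875  0.04  ] 93.5 rows>= 17.5
```

The rows are not in the units I measure in: shifts go in shares of 0.75 m and turns go in shares of 120 degrees. I convert before sending: -0.216 m / 0.75 = -0.288, -0.027 m / 0.75 = -0.036, 39 degrees / 120 = 0.325.

Call:
play_rows:
  motion:
    - [[-0.036,-0.0327,0.0027,0,0,0.0375],[-0.072,-0.0653,0.0053,0,0,0.075],[-0.108,-0.098,0.008,0,0,0.1167],[-0.144,-0.1307,0.0107,0,0,0.1583],[-0.18,-0.1633,0.0133,0,0,0.2],[-0.216,-0.196,0.016,0,0,0.2417],[-0.252,-0.2287,0.0187,0,0,0.2833],[-0.288,-0.2613,0.0213,0,0,0.325]]

```text
time_s: 1.97
position: [0.3358, 0.3427, 0.2238]
tcp_rot: [[-0.548, 0.836, 0.001], [0.836, 0.548, 0.0], [-0.0, 0.001, -1.0]]
force: [0.4, -0.2, -0.3]
opening: 1.001
grasp_force: 0.0
```

```bash
python3 plan.py do -0.216 -0.196 0.016 0 0 39;python3 plan.py 0.558 -0.032 0.2 -21
```

```text
cmd [ 0.335   0.3441  0.224  33.479 ]
row [-0.4367 -0.0214  0.024 ] 54.5 rows>= 10.5
```

In the tool's units: -0.28 m / 0.75 = -0.3733, -0.016 m / 0.75 = -0.0213, 40 degrees / 120 = 0.3333.

Call:
play_rows:
  motion:
    - [[-0.0467,-0.0027,0.0027,0,0,0.0417],[-0.0933,-0.0053,0.0053,0,0,0.0833],[-0.14,-0.008,0.008,0,0,0.125],[-0.1867,-0.0107,0.0107,0,0,0.1667],[-0.2333,-0.0133,0.0133,0,0,0.2083],[-0.28,-0.016,0.016,0,0,0.25],[-0.3267,-0.0187,0.0187,0,0,0.2917],[-0.3733,-0.0213,0.0213,0,0,0.3333]]

```text
time_s: 2.63
position: [0.477, 0.1, 0.2077]
tcp_rot: [[0.118, 0.993, 0.001], [0.993, -0.118, 0.0], [0.0, 0.001, -1.0]]
force: [-0.9, 1.2, 0.1]
opening: 1.0
grasp_force: 0.0
```

```bash
python3 plan.py do -0.28 -0.016 0.016 0 0 40;python3 plan.py 0.558 -0.032 0.15 -21
```

```text
cmd [ 0.4761  0.1017  0.208  -6.521 ]
row [-0.1235  0.0966  0.058 ] 14.5 rows>= 4.0
```

In the tool's units: 0.125 m / 0.75 = 0.1667, -0.1235 m / 0.75 = -0.1647, 14.5 degrees / 120 = 0.1208.

Call:
play_rows:
  motion:
    - [[-0.0413,0.032,0.016,0,0,0.03],[-0.0827,0.064,0.032,0,0,0.06],[-0.124,0.096,0.048,0,0,0.0908],[-0.1647,0.1288,0.0667,0,0,0.1208],[-0.1647,0.1288,0.0867,0,0,0.1208],[-0.1647,0.1288,0.12,0,0,0.1208],[-0.1647,0.1288,0.1533,0,0,0.1208],[-0.1647,0.1288,0.1667,0,0,0.1208]]

```text
time_s: 3.3
position: [0.5566, -0.0321, 0.0798]
tcp_rot: [[0.36, 0.933, -0.005], [0.933, -0.36, 0.001], [-0.001, -0.005, -1.0]]
force: [-0.2, -0.2, 0.6]
opening: 0.998
grasp_force: 0.0
```

Call:
play_rows:
  motion:
    - [[0,0,0,0,0,0],[0,0,0,0,0,0],[0,0,0,0,0,0],[0,0,0,0,0,0],[0,0,0,0,0,0],[0,0,0,0,0,0],[0,0,0,0,0,0],[0,0,0,0,0,0]]
  fingers: 0.0

```text
time_s: 3.97
position: [0.5583, -0.032, 0.083]
tcp_rot: [[0.359, 0.933, 0.001], [0.933, -0.359, -0.0], [0.0, 0.001, -1.0]]
force: [0.4, -0.4, -0.2]
opening: 0.477
grasp_force: 0.0
```

```bash
python3 plan.py do -0.1235 0.0966 0.125 0 0 14.5; python3 - <<'E'
from rig import bot
s=bot.read_state(); print(s["position"],s["force"],s["moment"],s["opening"],s["grasp_force"])
E
```

```text
cmd [  0.558  -0.032   0.083 -21.021]
[ 0.55834593 -0.03197819  0.08300889] [ 0.40112804 -0.44842732 -0.23909684] [-0.06406339  0.11354106 -0.02172885] 0.47665751494910596 0.0
```

Call:
play_rows:
  motion:
    - [[0,0,0,0,0,0],[0,0,0,0,0,0],[0,0,0,0,0,0],[0,0,0,0,0,0],[0,0,0,0,0,0],[0,0,0,0,0,0],[0,0,0,0,0,0],[0,0,0,0,0,0]]

```text
time_s: 4.63
position: [0.5585, -0.0321, 0.0826]
tcp_rot: [[0.359, 0.933, 0.001], [0.933, -0.359, -0.0], [0.0, 0.001, -1.0]]
force: [1.4, -0.2, -1.1]
opening: 0.174
grasp_force: 30.0
```

```bash
python3 - <<'E'
import numpy as np
P=np.array([.489,-.2135]); c=np.array([.558,-.032]); d=c-P; r=np.hypot(*d); a0=np.degrees(np.arctan2(d[0],d[1])); print(r,a0)
y=np.array([np.cos(np.radians(-21.021)),np.sin(np.radians(-21.021))]); x=np.array([-y[1],y[0]])
for k in range(1,17):
    th=np.radians(a0-21*k/16); q=P+r*np.array([np.sin(th),np.cos(th)])-c; print(k,(x@q).round(4),(y@q).round(4),round(-21*k/16,1))
E
```

```text
0.19417324738490627 20.815065966367328
1 -0.0001 -0.0044 -1.3
2 -0.0002 -0.0089 -2.6
3 -0.0005 -0.0133 -3.9
4 -0.0009 -0.0178 -5.2
5 -0.0014 -0.0222 -6.6
6 -0.0019 -0.0266 -7.9
7 -0.0026 -0.031 -9.2
8 -0.0034 -0.0354 -10.5
9 -0.0043 -0.0397 -11.8
10 -0.0052 -0.0441 -13.1
11 -0.0063 -0.0484 -14.4
12 -0.0075 -0.0527 -15.8
13 -0.0088 -0.0569 -17.1
14 -0.0101 -0.0612 -18.4
15 -0.0116 -0.0654 -19.7
16 -0.0131 -0.0695 -21.0
```

In the tool's units: -0.0695 m / 0.75 = -0.0927, -0.0612 m / 0.75 = -0.0816, -18.4 degrees / 120 = -0.1533.

Call:
play_rows:
  motion:
    - [[-0.0003,-0.0119,0,0,0,-0.0217],[-0.0012,-0.0237,0,0,0,-0.0433],[-0.0025,-0.0355,0,0,0,-0.0658],[-0.0045,-0.0472,0,0,0,-0.0875],[-0.0069,-0.0588,0,0,0,-0.1092],[-0.01,-0.0703,0,0,0,-0.1317],[-0.0135,-0.0816,0,0,0,-0.1533],[-0.0175,-0.0927,0,0,0,-0.175]]

```text
time_s: 5.3
position: [0.4889, -0.0196, 0.0825]
tcp_rot: [[-0.002, 1.0, 0.001], [1.0, 0.002, -0.001], [-0.001, 0.001, -1.0]]
force: [2.3, -2.2, -3.5]
opening: 0.17
grasp_force: 30.0
```

Call:
play_rows:
  motion:
    - [[0,0,0,0,0,0],[0,0,0,0,0,0],[0,0,0,0,0,0]]

```text
time_s: 5.55
position: [0.4884, -0.0196, 0.0825]
tcp_rot: [[0.001, 1.0, -0.001], [1.0, -0.001, -0.0], [-0.0, -0.001, -1.0]]
force: [-1.6, -3.6, -1.2]
opening: 0.172
grasp_force: 30.0
```

```bash
python3 plan.py do -0.0131 -0.0695 0 0 0 -21; python3 - <<'E'
from rig import bot
s=bot.read_state(); print(s["position"],s["force"],s["moment"],s["opening"],s["grasp_force"])
E
```

```text
cmd [ 0.4885 -0.0193  0.083  -0.021 ]
[ 0.4883714  -0.01959587  0.08253926] [-1.63903384 -3.62087137 -1.18628271] [-0.71056869  0.22488545 -0.03019737] 0.17173152124854002 30.00044872518629
```

In the tool's units: -0.085 m / 0.75 = -0.1133, -0.05 m / 0.75 = -0.0667.

Call:
play_rows:
  motion:
    - [[0,0,0,0,0,0],[0,0,0,0,0,0],[0,0,0,0,0,0],[0,0,0,0,0,0],[0,0,0,0,0,0],[0,0,-0.0267,0,0,0],[0,0,-0.0667,0,0,0],[0,0,-0.1133,0,0,0]]
  fingers: 0.06

```text
time_s: 6.22
position: [0.4872, -0.0188, 0.1671]
tcp_rot: [[0.001, 1.0, -0.005], [1.0, -0.001, 0.002], [0.002, -0.005, -1.0]]
force: [0.7, -0.3, 0.4]
opening: 0.655
grasp_force: 0.0
```

```bash
python3 plan.py do 0 0 -0.085 0 0 0; python3 plan.py 0.553 0.147 0.16 -90; python3 - <<'E'
from h import *
a=least_squares(lambda X:np.r_[proj("top",X)-[219.47,219.15],proj("side",X)-[273.07,244.93]],[.55,.147,.06]); print(a.x.round(4),a.fun.round(2))
for z in (.068,.06,.056): print(back("top",(219.5,219.2),z))
E
```

```text
cmd [ 0.4885 -0.0193  0.168  -0.021 ]
[0.5539 0.1479 0.0557] [-0.01  0.44 -0.41 -0.08]
[0.55315154 0.14603391 0.068     ]
[0.55443229 0.1472165  0.06      ]
[0.55507267 0.1478078  0.056     ]Traceback (most recent call last):
  File "plan.py", line 11, in <module>
    print("row",d.round(4),round(w,1),"rows>=",max(np.linalg.norm(d)/.0417,abs(w)/7.16).round(1))
                                               ^^^^^^^^^^^^^^^^^^^^^^^^^^^^^^^^^^^^^^^^^^^^^^
AttributeError: 'float' object has no attribute 'round'
```

In the tool's units: 0.112 m / 0.75 = 0.1493, 0.005 m / 0.75 = 0.0067, 56 degrees / 120 = 0.4667.

Call:
play_rows:
  motion:
    - [[0.0187,0.0067,0,0,0,0.0583],[0.0373,0.0133,0,0,0,0.1167],[0.056,0.02,0,0,0,0.175],[0.0747,0.0267,0,0,0,0.2333],[0.0933,0.0333,0,0,0,0.2917],[0.112,0.04,0,0,0,0.35],[0.1307,0.0467,0,0,0,0.4083],[0.1493,0.0533,0,0,0,0.4667]]

```text
time_s: 6.88
position: [0.5286, 0.0937, 0.1675]
tcp_rot: [[0.833, 0.554, -0.0], [0.554, -0.833, 0.0], [-0.0, -0.0, -1.0]]
force: [-0.0, 0.0, -0.3]
opening: 0.693
grasp_force: 0.0
```

```bash
sed -i 's/max(np.linalg.norm(d)\/.0417,abs(w)\/7.16).round(1)/""/' plan.py; python3 plan.py do 0.112 0.04 0 0 0 56; python3 plan.py 0.5535 0.147 0.13 -90; python3 - <<'E'
from rig import imaging
import cv2, numpy as np
d=imaging.capture("top"); f=d["frame"][:,:,::-1]; cv2.imwrite("pics/top1.png",f)
cv2.imwrite("pics/c2.png",cv2.resize(f[190:280,200:370],None,fx=4.7,fy=4.7,interpolation=cv2.INTER_CUBIC))
E
```

```text
cmd [  0.5285   0.0927   0.168  -56.021 ]
row [ 0.0511 -0.031   0.038 ] 34.0 rows>=
```

View pics/c2.png

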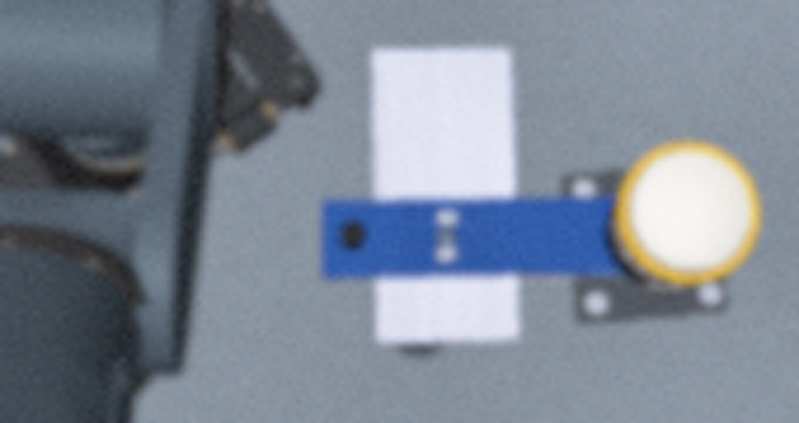

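The arm is now over the mark. The hooks are at crop (447,218) and (447,254), with the arm hole between them at (447,236). The lamp is unchanged.

```bash
python3 - <<'E'
from h import *
t=cv2.imread("pics/top1.png")
g=lambda h,S,v:((S<140)&(v>90))*(140-S)
a=cen(t,(291,300,233,239),g);b=cen(t,(291,300,241,247),g); print(a[0],a[1],b[0],b[1])
A=back("top",a[0],.07);B=back("top",b[0],.07);print(A,B,(A+B)/2)
dk=cen(t,(272,281,234,246),lambda h,S,v:(v<80)*(85-v)); print(dk[0],back("top",dk[0],.095))
print("hole px of plate",back("top",(294.35,240.45),.05), "arm hole dark", cv2.cvtColor(t,cv2.COLOR_BGR2HSV)[234:248,290:300,1])
print(proj("top",(.4885,-.0796,.061)),proj("top",(.4885,-.0796,.05)))
E
```

```text
[294.62725451 235.92985972] 35 [294.38760712 243.05866842] 29
[ 0.50081374 -0.07909601  0.07      ] [ 0.47948248 -0.07809195  0.07      ] [ 0.49014811 -0.07859398  0.07      ]
[274.58237548 239.50191571] [ 0.48786944 -0.01932897  0.095     ]
hole px of plate [ 0.48935335 -0.07896487  0.05      ] arm hole dark [[175 175 154 116  99  99 112 145 171 176]
 [181 171 128  78  57  57  75 111 161 181]
 [182 175 120  63  42  40  58 101 152 179]
 [179 170 126  80  53  50  70 112 154 164]
 [179 181 149 109  81  77 105 140 167 168]
 [184 190 149 109  80  81 121 163 175 181]
 [185 178 144  96  64  60 106 150 170 175]
 [183 184 148 100  68  62 100 153 177 181]
 [177 177 130  85  58  57  87 137 168 175]
 [183 164 114  55  37  44  68 121 163 179]
 [184 166 112  59  44  48  76 125 163 183]
 [190 169 136  86  72  82 111 149 179 180]
 [176 178 161 143 134 135 155 167 177 179]
 [154 149 138 138 137 140 136 141 135 141]]
[294.7208429  240.35120529] [294.56304292 240.72904379]
```

In the tool's units: 0.0511 m / 0.75 = 0.0681, 0.04 m / 0.75 = 0.0533, 34 degrees / 120 = 0.2833.

Call:
play_rows:
  motion:
    - [[0.0133,-0.008,0,0,0,0.0567],[0.0267,-0.016,0,0,0,0.1133],[0.04,-0.024,0,0,0,0.17],[0.0533,-0.032,0,0,0,0.2267],[0.0681,-0.0413,0,0,0,0.2833],[0.0681,-0.0413,0.0267,0,0,0.2833],[0.0681,-0.0413,0.0507,0,0,0.2833],[0.0681,-0.0413,0.0507,0,0,0.2833]]

```text
time_s: 7.6
position: [0.551, 0.1468, 0.1266]
tcp_rot: [[1.0, 0.002, -0.007], [0.002, -1.0, -0.0], [-0.007, 0.0, -1.0]]
force: [-1.5, -0.8, 0.3]
opening: 0.688
grasp_force: 0.0
```

```bash
python3 plan.py do 0.0511 -0.031 0.038 0 0 34; python3 plan.py 0.5535 0.147 0.061 -90
```

```text
cmd [  0.5535   0.147    0.13   -90.021 ]
row [-0.    -0.     0.069] -0.0 rows>=
```

In the tool's units: 0.069 m / 0.75 = 0.092, 0.065 m / 0.75 = 0.0867.

Call:
play_rows:
  motion:
    - [[0,0,0.02,0,0,0],[0,0,0.0467,0,0,0],[0,0,0.0733,0,0,0],[0,0,0.0867,0,0,0],[0,0,0.092,0,0,0],[0,0,0.092,0,0,0]]

```text
time_s: 8.1
position: [0.5533, 0.1468, 0.0601]
tcp_rot: [[1.0, -0.0, -0.002], [-0.0, -1.0, -0.0], [-0.002, 0.0, -1.0]]
force: [0.7, -0.9, 0.4]
opening: 0.69
grasp_force: 0.0
```

Call:
play_rows:
  motion:
    - [[0,0,0,0,0,0],[0,0,0,0,0,0],[0,0,0,0,0,0],[0,0,0,0,0,0],[0,0,0,0,0,0],[0,0,0,0,0,0],[0,0,0,0,0,0],[0,0,0,0,0,0]]
  fingers: 0.0

```text
time_s: 8.77
position: [0.5537, 0.147, 0.0606]
tcp_rot: [[1.0, -0.0, 0.0], [-0.0, -1.0, -0.0], [0.0, 0.0, -1.0]]
force: [-0.3, 0.2, 0.7]
opening: 0.167
grasp_force: 0.0
```

Call:
play_rows:
  motion:
    - [[0,0,0,0,0,0],[0,0,0,0,0,0],[0,0,0,0,0,0],[0,0,0,0,0,0],[0,0,0,0,0,0]]

```text
time_s: 9.18
position: [0.5537, 0.147, 0.0606]
tcp_rot: [[1.0, -0.0, -0.0], [-0.0, -1.0, 0.0], [-0.0, -0.0, -1.0]]
force: [0.9, 0.6, 0.9]
opening: 0.1
grasp_force: 30.0
```

```bash
python3 plan.py do 0 0 0.069 0 0 0; python3 - <<'E'
from rig import bot
s=bot.read_state(); print(s["position"],s["force"],s["moment"],s["opening"]*87,s["grasp_force"])
E
```

```text
cmd [ 5.5350e-01  1.4700e-01  6.1000e-02 -9.0021e+01]
[0.55367143 0.14701523 0.06056303] [0.87387184 0.60624716 0.87388683] [-0.02573673  0.19037878  0.00836121] 8.667206699789297 29.999363869428635
```

In the tool's units: 0.13 m / 0.75 = 0.1733, -0.109 m / 0.75 = -0.1453, -31 degrees / 120 = -0.2583.

Call:
play_rows:
  motion:
    - [[0,0,-0.02,0,0,0],[0,0,-0.0533,0,0,0],[0,0,-0.1,0,0,0],[-0.004,0.0133,-0.136,0,0,-0.0333],[-0.0133,0.0467,-0.1453,0,0,-0.0833],[-0.0267,0.0893,-0.1453,0,0,-0.1417],[-0.0387,0.1333,-0.1453,0,0,-0.2],[-0.0493,0.1733,-0.1453,0,0,-0.2583]]

```text
time_s: 9.85
position: [0.5161, 0.0164, 0.1699]
tcp_rot: [[0.855, 0.519, 0.001], [0.519, -0.855, -0.0], [0.0, 0.001, -1.0]]
force: [0.2, -0.9, 0.1]
opening: 0.101
grasp_force: 30.0
```

```bash
python3 plan.py do -0.037 0.13 -0.109 0 0 -31; python3 plan.py 0.489 -0.079 0.17 -30
```

```text
cmd [ 5.1650e-01  1.7000e-02  1.7000e-01 -5.9021e+01]
row [-0.073   0.0681 -0.    ] -29.0 rows>=
```

In the tool's units: -0.073 m / 0.75 = -0.0973, 0.0681 m / 0.75 = 0.0908, -29 degrees / 120 = -0.2417.

Call:
play_rows:
  motion:
    - [[-0.02,0.0187,0,0,0,-0.05],[-0.04,0.0373,0,0,0,-0.1],[-0.06,0.056,0,0,0,-0.15],[-0.08,0.0747,0,0,0,-0.2],[-0.0973,0.0908,0,0,0,-0.2417],[-0.0973,0.0908,0,0,0,-0.2417],[-0.0973,0.0908,0,0,0,-0.2417]]

```text
time_s: 10.43
position: [0.4889, -0.079, 0.1695]
tcp_rot: [[0.505, 0.863, -0.0], [0.863, -0.505, 0.0], [0.0, -0.0, -1.0]]
force: [0.3, 0.9, -0.7]
opening: 0.106
grasp_force: 30.0
```

```bash
python3 plan.py do -0.073 0.0681 0 0 0 -29; python3 - <<'E'
from rig import imaging,bot
import cv2, numpy as np
from h import proj
s=bot.read_state(); print(s["position"],s["force"],s["moment"])
p=s["position"]
out=[]
for c in ("side","top"):
    d=imaging.capture(c); f=d["frame"][:,:,::-1]; cv2.imwrite(f"pics/{c}2.png",f)
    print(c,"tip",proj(c,p-[0,0,.055]),"TCP",proj(c,p),"armhole",proj(c,[.489,-.079,.061]))
f=cv2.imread("pics/side2.png"); cv2.imwrite("pics/c3.png",cv2.resize(f[135:225,240:340],None,fx=6.5,fy=6.5,interpolation=cv2.INTER_CUBIC))
E
```

```text
cmd [  0.489  -0.079   0.17  -30.021]
[ 0.48886589 -0.07896386  0.16950943] [ 0.28033059  0.85069276 -0.68014045] [-0.09499042  0.05813992 -0.01797079]
side tip [299.30883598 190.30182214] TCP [299.90837918 174.83258238] armhole [298.70378796 204.84897314]
top tip [295.30854725 238.28429423] TCP [296.21365958 236.08379612] armhole [294.51909418 240.18677254]
```

View pics/c3.png

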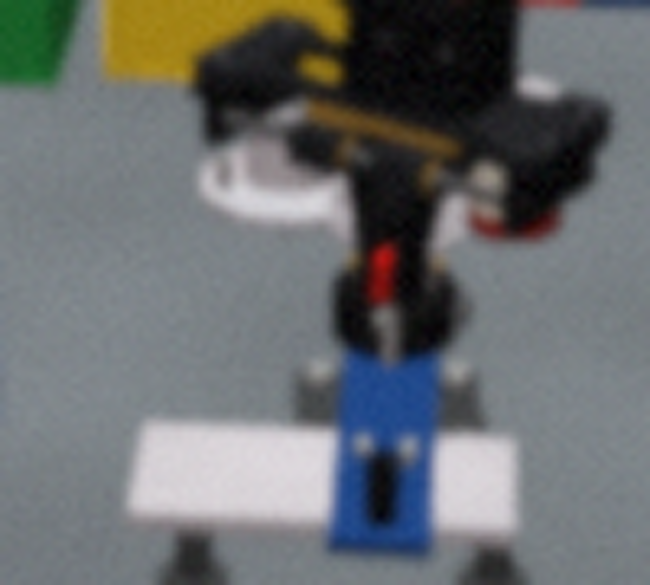

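The screw hangs upright. Its tip is at side pixel (299.4,189.8), within half a pixel of the prediction, and above the hooks at (299,203). I'll lower it gently.

In the tool's units: 0.056 m / 0.75 = 0.0747, 0.055 m / 0.75 = 0.0733.

Call:
play_rows:
  motion:
    - [[0,0,0.0267,0,0,0],[0,0,0.0533,0,0,0],[0,0,0.0667,0,0,0],[0,0,0.0693,0,0,0],[0,0,0.0707,0,0,0],[0,0,0.072,0,0,0],[0,0,0.0733,0,0,0],[0,0,0.0747,0,0,0]]

```text
time_s: 11.2
position: [0.4896, -0.0784, 0.1142]
tcp_rot: [[0.502, 0.865, 0.002], [0.865, -0.502, -0.001], [0.0, 0.002, -1.0]]
force: [0.1, 0.1, -0.4]
opening: 0.103
grasp_force: 30.0
```

```bash
python3 plan.py do 0 0 0.056 0 0 0; cat > st.py <<'E'
from rig import bot
import numpy as np
s=bot.read_state(); np.set_printoptions(precision=4,suppress=True); print(s["time_s"],s["position"],"F",s["force"],"M",s["moment"],"op",s["opening"]*87,s["grasp_force"])
E
python3 st.py
```

```text
cmd [  0.489  -0.079   0.114 -30.021]
11.2 [ 0.4896 -0.0784  0.1142] F [ 0.1052  0.1419 -0.3548] M [-0.0845  0.0626 -0.0074] op 8.91770775924017 29.999160496518016
```

In the tool's units: 0.004 m / 0.75 = 0.0053, 0.002 m / 0.75 = 0.0027.

Call:
play_rows:
  motion:
    - [[0,0,0.0013,0,0,0],[0,0,0.0027,0,0,0],[0,0,0.004,0,0,0],[0,0,0.0053,0,0,0],[0,0,0.0053,0,0,0]]

```text
time_s: 11.62
position: [0.4889, -0.0785, 0.1094]
tcp_rot: [[0.502, 0.865, -0.0], [0.865, -0.502, 0.0], [-0.0, -0.0, -1.0]]
force: [-0.3, -0.2, 1.1]
opening: 0.098
grasp_force: 30.0
```

```bash
python3 plan.py do 0 0 0.004 0 0 0; python3 st.py
```

```text
cmd [  0.489  -0.079   0.11  -30.021]
11.6167 [ 0.4889 -0.0785  0.1094] F [-0.269  -0.2321  1.0723] M [-0.0917  0.1116 -0.0239] op 8.500425128778355 29.99930280726403
```

In the tool's units: 0.007 m / 0.75 = 0.0093, 0.006 m / 0.75 = 0.008.

Call:
play_rows:
  motion:
    - [[0,0,0.0013,0,0,0],[0,0,0.0027,0,0,0],[0,0,0.004,0,0,0],[0,0,0.0053,0,0,0],[0,0,0.0067,0,0,0],[0,0,0.008,0,0,0],[0,0,0.0093,0,0,0],[0,0,0.0093,0,0,0]]

```text
time_s: 12.28
position: [0.489, -0.0784, 0.1023]
tcp_rot: [[0.502, 0.865, -0.0], [0.865, -0.502, 0.0], [-0.0, -0.0, -1.0]]
force: [0.0, 0.9, -0.5]
opening: 0.101
grasp_force: 30.0
```

```bash
python3 plan.py do 0 0 0.007 0 0 0; python3 st.py
```

```text
cmd [  0.489  -0.079   0.103 -30.021]
12.2833 [ 0.489  -0.0784  0.1023] F [ 0.0079  0.9446 -0.5184] M [-0.1118  0.1345 -0.0203] op 8.784038531655758 29.999051664490253
```

In the tool's units: 0.01 m / 0.75 = 0.0133, 0.007 m / 0.75 = 0.0093.

Call:
play_rows:
  motion:
    - [[0,0,0.0013,0,0,0],[0,0,0.0033,0,0,0],[0,0,0.0053,0,0,0],[0,0,0.0073,0,0,0],[0,0,0.0093,0,0,0],[0,0,0.0113,0,0,0],[0,0,0.0133,0,0,0],[0,0,0.0133,0,0,0]]

```text
time_s: 12.95
position: [0.4889, -0.0784, 0.0922]
tcp_rot: [[0.502, 0.865, -0.0], [0.865, -0.502, 0.0], [-0.0, -0.0, -1.0]]
force: [-0.3, -0.4, -0.1]
opening: 0.099
grasp_force: 30.0
```

```bash
python3 plan.py do 0 0 0.01 0 0 0; python3 st.py
```

```text
cmd [  0.489  -0.079   0.093 -30.021]
12.95 [ 0.4889 -0.0784  0.0922] F [-0.3331 -0.3558 -0.0728] M [-0.1492  0.0822 -0.0346] op 8.578949232696061 29.99919606372714
```

In the tool's units: 0.0025 m / 0.75 = 0.0033, 0.0005 m / 0.75 = 0.0007.

Call:
play_rows:
  motion:
    - [[0,0,0.0007,0,0,0],[0,0,0.0013,0,0,0],[0,0,0.002,0,0,0],[0,0,0.0027,0,0,0],[0,0,0.0033,0,0,0],[0,0,0.0033,0,0,0]]

```text
time_s: 13.45
position: [0.489, -0.0784, 0.09]
tcp_rot: [[0.502, 0.865, -0.0], [0.865, -0.502, 0.0], [-0.0, -0.0, -1.0]]
force: [-0.5, 0.3, -0.5]
opening: 0.101
grasp_force: 30.0
```

```bash
python3 plan.py do 0 0 0.0025 0 0 0; python3 st.py
```

```text
cmd [  0.489   -0.079    0.0905 -30.021 ]
13.45 [ 0.489  -0.0784  0.09  ] F [-0.4619  0.2603 -0.5474] M [-0.0962  0.0902  0.0139] op 8.795508190829647 29.99928751727566
```

In the tool's units: 0.0005 m / 0.75 = 0.0007, 18 degrees / 120 = 0.15.

Call:
play_rows:
  motion:
    - [[0,0,0.0007,0,0,0],[0,0,0.0007,0,0,0.025],[0,0,0.0007,0,0,0.05],[0,0,0.0007,0,0,0.075],[0,0,0.0007,0,0,0.1],[0,0,0.0007,0,0,0.125],[0,0,0.0007,0,0,0.15],[0,0,0.0007,0,0,0.15]]

```text
time_s: 14.12
position: [0.4891, -0.0786, 0.0896]
tcp_rot: [[0.745, 0.667, 0.0], [0.667, -0.745, -0.0], [0.0, 0.0, -1.0]]
force: [-0.4, -0.1, -0.8]
opening: 0.105
grasp_force: 30.0
```

```bash
python3 plan.py do 0 0 0.0005 0 0 18; python3 st.py
```

```text
cmd [  0.489  -0.079   0.09  -48.021]
14.1167 [ 0.4891 -0.0786  0.0896] F [-0.4466 -0.1119 -0.7537] M [-0.1396  0.0955  0.0118] op 9.154296806895012 30.00014243647456
```

In the tool's units: -0.03 m / 0.75 = -0.04, -0.015 m / 0.75 = -0.02.

Call:
play_rows:
  motion:
    - [[0,0,0,0,0,0],[0,0,0,0,0,0],[0,0,0,0,0,0],[0,0,0,0,0,0],[0,0,0,0,0,0],[0,0,-0.0067,0,0,0],[0,0,-0.02,0,0,0],[0,0,-0.04,0,0,0]]
  fingers: 0.045

```text
time_s: 14.78
position: [0.4883, -0.0782, 0.1196]
tcp_rot: [[0.745, 0.667, -0.002], [0.667, -0.745, 0.001], [-0.001, -0.002, -1.0]]
force: [0.1, 0.2, 0.3]
opening: 0.505
grasp_force: 0.0
```

In the tool's units: -0.002 m / 0.75 = -0.0027, -56 degrees / 120 = -0.4667.

Call:
play_rows:
  motion:
    - [[0,0,-0.0027,0,0,-0.0583],[0,0,-0.0027,0,0,-0.1167],[0,0,-0.0027,0,0,-0.175],[0,0,-0.0027,0,0,-0.2333],[0,0,-0.0027,0,0,-0.2917],[0,0,-0.0027,0,0,-0.35],[0,0,-0.0027,0,0,-0.4083],[0,0,-0.0027,0,0,-0.4667]]

```text
time_s: 15.45
position: [0.4893, -0.0785, 0.1225]
tcp_rot: [[-0.143, 0.99, 0.001], [0.99, 0.143, -0.0], [-0.001, 0.001, -1.0]]
force: [0.4, -0.5, 0.6]
opening: 0.517
grasp_force: 0.0
```

In the tool's units: -34 degrees / 120 = -0.2833.

Call:
play_rows:
  motion:
    - [[0,0,0,0,0,-0.0583],[0,0,0,0,0,-0.1167],[0,0,0,0,0,-0.175],[0,0,0,0,0,-0.2333],[0,0,0,0,0,-0.2833],[0,0,0,0,0,-0.2833]]

```text
time_s: 15.95
position: [0.4893, -0.0785, 0.1224]
tcp_rot: [[-0.669, 0.743, 0.001], [0.743, 0.669, -0.0], [-0.001, 0.0, -1.0]]
force: [0.0, -0.1, -0.2]
opening: 0.514
grasp_force: 0.0
```

```bash
python3 plan.py do 0 0 -0.03 0 0 0;python3 plan.py do 0 0 -0.002 0 0 -56;python3 plan.py do 0 0 0 0 0 -34; python3 st.py; python3 - <<'E'
from rig import imaging
import cv2
d=imaging.capture("side"); f=d["frame"][:,:,::-1]; cv2.imwrite("pics/side3.png",f)
cv2.imwrite("pics/c4.png",cv2.resize(f[165:225,250:350],None,fx=8,fy=8,interpolation=cv2.INTER_CUBIC))
E
```

```text
cmd [  0.489  -0.079   0.12  -48.021]
cmd [ 0.489 -0.079  0.122  7.979]
cmd [ 0.489 -0.079  0.122 41.979]
15.95 [ 0.4893 -0.0785  0.1224] F [ 0.0391 -0.1104 -0.2157] M [-0.0329 -0.0046 -0.0426] op 44.72653068853342 0.0
```

View pics/c4.png

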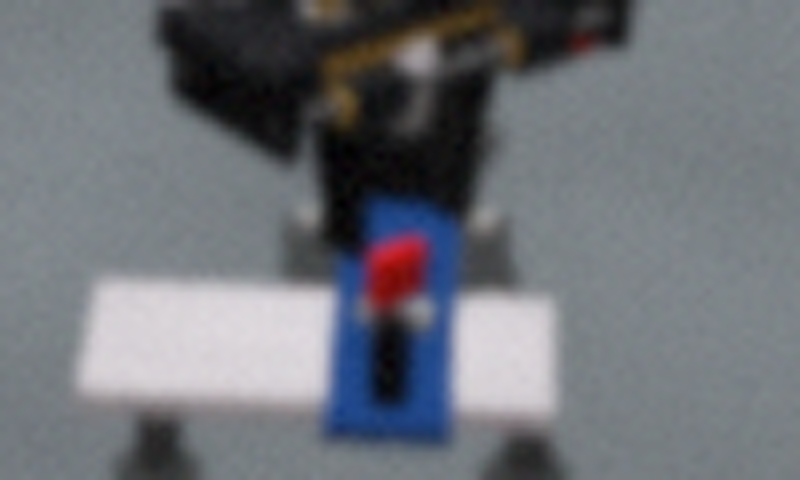

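The screw is seated: the red wing is at crop (395,270), upright between the hooks and about 45° round. Next I'll regrip it by the wing ends to finish the turn without hitting the lamp.

In the tool's units: 0.03 m / 0.75 = 0.04, 0.026 m / 0.75 = 0.0347.

Call:
play_rows:
  motion:
    - [[0,0,0.0107,0,0,0],[0,0,0.024,0,0,0],[0,0,0.0347,0,0,0],[0,0,0.04,0,0,0],[0,0,0.04,0,0,0],[0,0,0.04,0,0,0]]

```text
time_s: 16.5
position: [0.4887, -0.0783, 0.0909]
tcp_rot: [[-0.667, 0.745, -0.001], [0.745, 0.667, 0.001], [0.001, -0.001, -1.0]]
force: [0.7, 0.1, -0.2]
opening: 0.516
grasp_force: 0.0
```

Call:
play_rows:
  motion:
    - [[0,0,0,0,0,0],[0,0,0,0,0,0],[0,0,0,0,0,0],[0,0,0,0,0,0],[0,0,0,0,0,0],[0,0,0,0,0,0],[0,0,0,0,0,0],[0,0,0,0,0,0]]
  fingers: 0.015

```text
time_s: 17.17
position: [0.4892, -0.0786, 0.0918]
tcp_rot: [[-0.667, 0.745, 0.001], [0.745, 0.667, -0.0], [-0.001, 0.0, -1.0]]
force: [-1.4, -1.1, 2.3]
opening: 0.296
grasp_force: 30.0
```

```bash
python3 plan.py do 0 0 0.03 0 0 0; python3 st.py
```

```text
cmd [ 0.489 -0.079  0.092 41.979]
17.1667 [ 0.4892 -0.0786  0.0918] F [-1.3972 -1.0653  2.2868] M [-0.2189  0.0981 -0.0346] op 25.72248932386551 30.000350133050233
```

Gripped at 26 mm. Turning clockwise.

In the tool's units: 27 degrees / 120 = 0.225.

Call:
play_rows:
  motion:
    - [[0,0,0,0,0,0.0333],[0,0,0,0,0,0.0667],[0,0,0,0,0,0.1],[0,0,0,0,0,0.1333],[0,0,0,0,0,0.1667],[0,0,0,0,0,0.2],[0,0,0,0,0,0.225],[0,0,0,0,0,0.225]]

```text
time_s: 17.83
position: [0.4888, -0.0785, 0.0918]
tcp_rot: [[-0.256, 0.967, -0.0], [0.967, 0.256, -0.0], [-0.0, -0.0, -1.0]]
force: [-1.3, -1.2, 2.2]
opening: 0.293
grasp_force: 30.0
```

```bash
python3 plan.py do 0 0 0 0 0 27; python3 st.py
```

```text
cmd [ 0.489 -0.079  0.092 14.979]
17.8333 [ 0.4888 -0.0785  0.0918] F [-1.3009 -1.188   2.1504] M [-0.3095  0.2768  0.0117] op 25.51945136176509 30.001570461317897
```

In the tool's units: 9 degrees / 120 = 0.075.

Call:
play_rows:
  motion:
    - [[0,0,0,0,0,0.0167],[0,0,0,0,0,0.0333],[0,0,0,0,0,0.05],[0,0,0,0,0,0.0667],[0,0,0,0,0,0.075],[0,0,0,0,0,0.075]]

```text
time_s: 18.33
position: [0.4893, -0.0792, 0.0918]
tcp_rot: [[-0.104, 0.995, 0.001], [0.995, 0.104, -0.001], [-0.001, 0.001, -1.0]]
force: [-0.8, -3.8, 2.5]
opening: 0.296
grasp_force: 30.0
```

```bash
python3 plan.py do 0 0 0 0 0 9; python3 st.py
```

```text
cmd [ 0.489 -0.079  0.092  5.979]
18.3333 [ 0.4893 -0.0792  0.0918] F [-0.8142 -3.7894  2.4597] M [-0.9014  0.3098  0.0649] op 25.7787997579019 30.000811745412648
```

In the tool's units: 3 degrees / 120 = 0.025.

Call:
play_rows:
  motion:
    - [[0,0,0,0,0,0.0083],[0,0,0,0,0,0.0167],[0,0,0,0,0,0.025],[0,0,0,0,0,0.025]]

```text
time_s: 18.67
position: [0.4898, -0.0795, 0.0918]
tcp_rot: [[-0.051, 0.999, 0.002], [0.999, 0.051, -0.002], [-0.002, 0.002, -1.0]]
force: [-1.1, -6.3, 2.1]
opening: 0.294
grasp_force: 30.0
```

```bash
python3 plan.py do 0 0 0 0 0 3; python3 st.py
```

```text
cmd [ 0.489 -0.079  0.092  2.979]
18.6667 [ 0.4898 -0.0795  0.0918] F [-1.1416 -6.3366  2.0635] M [-1.2448  0.277   0.0857] op 25.619350734871322 30.0007138797082
```

It has met the stops gently. Releasing and rising.

In the tool's units: -0.045 m / 0.75 = -0.06, -0.02 m / 0.75 = -0.0267.

Call:
play_rows:
  motion:
    - [[0,0,0,0,0,0],[0,0,0,0,0,0],[0,0,0,0,0,0],[0,0,0,0,0,0],[0,0,0,0,0,0],[0,0,-0.0067,0,0,0],[0,0,-0.0267,0,0,0],[0,0,-0.06,0,0,0]]
  fingers: 0.05

```text
time_s: 19.33
position: [0.4874, -0.0777, 0.1355]
tcp_rot: [[-0.05, 0.999, -0.005], [0.999, 0.05, 0.002], [0.003, -0.005, -1.0]]
force: [-0.2, -0.5, -0.0]
opening: 0.572
grasp_force: 0.0
```

In the tool's units: 0.13 m / 0.75 = 0.1733, -0.12 m / 0.75 = -0.16.

Call:
play_rows:
  motion:
    - [[0,0,-0.04,0,0,0],[0,0,-0.08,0,0,0],[0,0,-0.12,0,0,0],[0.04,0,-0.16,0,0,0],[0.08,0,-0.16,0,0,0],[0.1333,0,-0.16,0,0,0],[0.1733,0,-0.16,0,0,0],[0.1733,0,-0.16,0,0,0]]

```text
time_s: 20.0
position: [0.4809, 0.0561, 0.2571]
tcp_rot: [[-0.055, 0.999, -0.0], [0.998, 0.055, 0.003], [0.003, -0.0, -1.0]]
force: [-0.5, -0.7, -0.2]
opening: 0.573
grasp_force: 0.0
```

```bash
python3 st.py; python3 - <<'E'
from rig import imaging
import cv2, numpy as np
a=imaging.capture("side")["frame"][:,:,::-1]; b=imaging.capture("top")["frame"][:,:,::-1]
r=lambda f:cv2.resize(f,(390,390),interpolation=cv2.INTER_CUBIC)
cv2.imwrite("pics/c5.png",np.hstack([r(a[160:225,265:330]),r(b[195:275,265:345])]))
E
```

```text
20.0 [0.4809 0.0561 0.2571] F [-0.4939 -0.7337 -0.241 ] M [-0.1047  0.0495 -0.0021] op 49.865151678775234 0.0
```

View pics/c5.png

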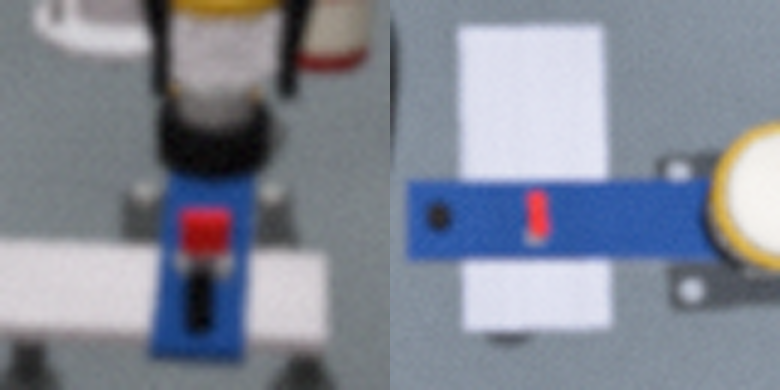

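The wing lies across the arm, from (538,192) to (541,238) in the top crop. It is upright between the hooks and the gripper is clear. I'll hand it in.

Call:
play_rows:
  motion:
    - [[0,0,0,0,0,0],[0,0,0,0,0,0],[0,0,0,0,0,0],[0,0,0,0,0,0]]

```text
time_s: 20.43
position: [0.4827, 0.0504, 0.2564]
tcp_rot: [[-0.048, 0.999, -0.0], [0.999, 0.048, -0.0], [-0.0, -0.0, -1.0]]
force: [-0.1, 0.0, 0.6]
opening: 0.573
grasp_force: 0.0
```

```bash
python3 -c "
from rig import bot
print(bot.hand_in())"
```

```text
the job is handed in; nothing more can be done
None
```

The job is handed in (no verdict came back): the lamp arm is back over the yellow mark, and the thumbscrew is fully home through both holes, turned clockwise to the stops and let go, all in about 20 s.

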